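# Stir the balls down through the feed plate

### The arm

A 7-joint arm with a two-finger parallel gripper is mounted at the origin on the work surface; the furniture and walls round the work are solid. World frame = base frame: x ahead of the robot, y to its left, z up, the work surface at z = 0. Lengths are in m, angles in rad, forces in N, time in s.
With the tool pointing down it reaches from about 0.4 to 0.85 m from the base axis. Payload 10.4 kg.
Tool frame: the origin (TCP) lies midway between the tips of the shut fingers; the grasp point (between the pads) lies 19 mm behind it; z points along the fingers, x is the direction in which the jaws open and shut, and the axes are right-handed (so a half turn about z gives the same grasp; the last joint's range is limited). The gripper opens to 85 mm and grips with 20 to 120 N. Pads are 22 mm wide; open, the fingers measure 114 mm over their backs; the gripper's body (76 mm by 85 mm) begins 54 mm behind the grasp point. The pads swing forward as they close: fully open they stand 13 mm farther back than shut.
Start: joints at [-1.361, 0.332, -0.065, 1.46, 0.022, 1.35, -0.088], TCP at [0.144, 0.608, 0.231] pointing down, gripper open.
Joint ranges: [-2.6, 2.6], [-0.5, 2.12], [-1.47, 1.34], [0.16, 2.42], [-1.27, 4.41], [0.06, 2.06], [-2.6, 2.6]. Speed limits (rad/s): [2.22, 2.22, 2.79, 2.79, 3.14, 3.14, 3.14].

### API

Orientations are given as a unit quaternion [x, y, z, w].
In Python, from bench import * gives the robot as it stands. The module is installed in compiled form; this text tells all that it offers.
- The arm moves only by the tool play_rows, never from a script. Its argument "steps" is one flat list of numbers, 7 for each row, row after row: the opening, from 0 (shut) to 1 (fully open), then the shift along the tool's x, y, z in units of 0.03 m (1.0 is 0.03 m), then the turn, a rotation vector about the tool's x, y, z in units of 180 degrees (1.0 is 180 degrees). In form: [grip, dx, dy, dz, ax, ay, az, grip, dx, dy, dz, ax, ay, az, ...]. A call has 1 to 8 rows; each row shifts and turns the commanded pose from where the row before left it, along the tool's axes as they then stand; what a row does not reach is not made up. A row lasts 1/10 s, in which the tool goes at most 50 mm and 8.59 degrees, less where a joint would pass 70% of its speed; a pose out of reach is approached as far as the arm can. A call with a number of a shift or a turn outside -1 to 1 is refused whole. A call with a gripper value outside its range is refused whole. The fingers move at their own pace and stop on an object; the grip force is fixed at half the most. Time passes only in rows, so rows that do not move let the fingers close. It gives the time, the measured TCP pose, the force and the opening at its end, in the units of the state.
- read_state(): the state, without advancing time (a new reading comes with each control period).
- camera(name): name is "scene" or "top" or "wrist"; returns (picture, depth): 480x640x3 uint8, red, green, blue; 480x640 float32, m along the optical axis (not along the pixel's ray), 0 where there is no reading.
- camera_info(name): a dict with "mtx" (3x3 intrinsics, pixels), "rvec" (rotation vector, rad) and "tvec" (3), from world to camera coordinates, as OpenCV has them. Camera axes: x right, y down, z forward; pixel columns grow to the right and rows downward; lengths in m; the calibration is good to about 2 mm. The wrist camera is an equidistant fisheye: a pixel r from the principal point sees the ray r / f radians off the axis. A picture is of the moment at which its call begins: read the wrist's pose just before it. camera_info takes no time and is no camera call; for the wrist camera it gives the pose at the moment of the call.
- finish_job(): hands the job in, once; it reports no verdict.
The state is a dict: "clock": time; "q": joint angles; "dq": joint speeds; "joint_efforts": joint torques, N m; "tool_pos": TCP position; "tcp_rot": TCP orientation; "contact_force": force on the tool from outside, world axes, zero at the start; "wrist_torque": the same for the moment, N m; "opening": finger opening in m.
Only numpy, scipy, OpenCV 4.12 (cv2) and the standard library are available. Lean on these libraries where they do the work, as an engineer would, in place of code of your own. Each camera call takes 0.05 s, during which the arm holds its last target.

### The job

Take the stirring rod out of its stand and, without touching the balls by hand, stir the seven steel balls round on the plate of the feed box until every one has dropped through the openings into the box below; none may jump out over the guard. Then stand the rod back upright in the socket of its stand and let go, leaving the other things on the bench alone.

Things in the scene. Friction and masses are not known exactly. Their poses are not given: they have to be found in the camera images.
- feed_box: fixed feed box: grey square catch box 228 x 228 mm with an aluminium top plate (top at height 85 mm). On the plate a round steel guard wall (inner radius 105 mm, 32 mm high) and a centre boss (radius 28 mm, 30 mm high). Below the plate a closed empty space 75 mm deep. Origin: on its axis at bench level; z up, x and y along its sides
- feed_plate (a point): centre of the plate's top face, axes as the box. The plate is flat between boss and guard, with four round openings 42 mm in diameter, centred 80 mm from this point in the +x, +y, -x and -y directions
- rod_grip (a point): stirring rod, straight and round, 140 mm long, 0.14 kg: steel shank 16 mm in diameter, 62 mm long, chamfered foot; above it a black handle 25 mm in diameter, 78 mm long. This point: on the axis in the handle, 100 mm above the foot, 40 mm below the top; z along the rod to its top. Starts upright in the stand, foot 8 mm above the bench
- rod_tip (a point): centre of the stirring rod's foot (lower end); axes as at rod_grip
- rod_stand: fixed dark steel stand of the rod: round base 80 mm in diameter, an upright socket in its middle of 21 mm bore and bottom 8 mm above the bench, with a funnel mouth on top that widens from 21 mm (height 47 mm) to 52 mm (height 64 mm). Origin: on the socket's axis at bench level, z up
- oil_can: bystander: cream oil bottle with a thin spout, 46 mm in diameter, 134 mm high, stands upright; origin at the centre of its underside
- tin: bystander: round grease tin, 67 mm in diameter, 31 mm high; origin at the centre of its underside
- plug_gauge: bystander: double-ended plug gauge lying on the bench, 22 x 104 x 22 mm, long along its y; origin at its underside, half-way along
- ball_1_center (a point): one of seven equal plain steel balls, 30 mm in diameter, 0.06 kg, oiled (friction 0.15, rolls to rest within a few cm); centre of the ball, its axes mean nothing. Starts on the plate of the feed box between boss and guard, clear of the openings
- ball_2_center (a point): one of seven equal plain steel balls, 30 mm in diameter, 0.06 kg, oiled (friction 0.15, rolls to rest within a few cm); centre of the ball, its axes mean nothing. Starts on the plate of the feed box between boss and guard, clear of the openings
- ball_3_center (a point): one of seven equal plain steel balls, 30 mm in diameter, 0.06 kg, oiled (friction 0.15, rolls to rest within a few cm); centre of the ball, its axes mean nothing. Starts on the plate of the feed box between boss and guard, clear of the openings
- ball_4_center (a point): one of seven equal plain steel balls, 30 mm in diameter, 0.06 kg, oiled (friction 0.15, rolls to rest within a few cm); centre of the ball, its axes mean nothing. Starts on the plate of the feed box between boss and guard, clear of the openings
- ball_5_center (a point): one of seven equal plain steel balls, 30 mm in diameter, 0.06 kg, oiled (friction 0.15, rolls to rest within a few cm); centre of the ball, its axes mean nothing. Starts on the plate of the feed box between boss and guard, clear of the openings
- ball_6_center (a point): one of seven equal plain steel balls, 30 mm in diameter, 0.06 kg, oiled (friction 0.15, rolls to rest within a few cm); centre of the ball, its axes mean nothing. Starts on the plate of the feed box between boss and guard, clear of the openings
- ball_7_center (a point): one of seven equal plain steel balls, 30 mm in diameter, 0.06 kg, oiled (friction 0.15, rolls to rest within a few cm); centre of the ball, its axes mean nothing. Starts on the plate of the feed box between boss and guard, clear of the openings

How it is judged:
On the way, in this order (a step that is already met when the one before it is completed fails the run):
1. the rod's foot is down among the balls, inside the guard, close over the plate (horizontal distance between rod_tip and feed_box below 0.105 m and z of rod_tip in the frame of feed_box below 0.105 m), for 0.1 s.
2. all seven balls have dropped through the plate (z of each of ball_1_center, ball_2_center, ball_3_center, ball_4_center, ball_5_center, ball_6_center, ball_7_center in the frame of feed_box below 0.07 m), for 0.2 s.
At the end, for the whole second after the job is handed in: All seven balls lie in the feed box under the plate (centres under 70 mm high); the rod stands released in its socket (foot within 12 mm of its axis and under 15 mm high, leaning under 0.2 rad) (all of step 2 and horizontal distance between each of ball_1_center, ball_2_center, ball_3_center, ball_4_center, ball_5_center, ball_6_center, ball_7_center and feed_box below 0.15 m and horizontal distance between rod_tip and rod_stand below 0.012 m and z of rod_tip in the frame of rod_stand below 0.015 m and angle between rod_tip's own z axis and vertical below 0.2 rad); the robot touches nothing.
It fails at once if a ball is touched by the gripper or the arm instead of the rod (contact force between any of the fingers, the arm and ball_1 above 0.3 N or contact force between any of the fingers, the arm and ball_2 above 0.3 N or contact force between any of the fingers, the arm and ball_3 above 0.3 N or contact force between any of the fingers, the arm and ball_4 above 0.3 N or contact force between any of the fingers, the arm and ball_5 above 0.3 N or contact force between any of the fingers, the arm and ball_6 above 0.3 N or contact force between any of the fingers, the arm and ball_7 above 0.3 N).
It fails at once if a ball gets out over the guard ((horizontal distance between ball_1_center and feed_box above 0.112 m and z of ball_1_center in the frame of feed_box above 0.085 m) or (horizontal distance between ball_2_center and feed_box above 0.112 m and z of ball_2_center in the frame of feed_box above 0.085 m) or (horizontal distance between ball_3_center and feed_box above 0.112 m and z of ball_3_center in the frame of feed_box above 0.085 m) or (horizontal distance between ball_4_center and feed_box above 0.112 m and z of ball_4_center in the frame of feed_box above 0.085 m) or (horizontal distance between ball_5_center and feed_box above 0.112 m and z of ball_5_center in the frame of feed_box above 0.085 m) or (horizontal distance between ball_6_center and feed_box above 0.112 m and z of ball_6_center in the frame of feed_box above 0.085 m) or (horizontal distance between ball_7_center and feed_box above 0.112 m and z of ball_7_center in the frame of feed_box above 0.085 m) or horizontal distance between any of ball_1_center, ball_2_center, ball_3_center, ball_4_center, ball_5_center, ball_6_center, ball_7_center and feed_box above 0.165 m).
It fails at once if a bystander (oil bottle, tin or plug gauge) is moved by more than 25 mm or knocked over (distance of any of oil_can, tin, plug_gauge from where it was at the start of the episode above 0.025 m or angle between oil_can's own z axis and vertical above 0.5 rad).
It also fails if it takes over 72 s, if anything falls off the work surface, if the arm or the gripper's body presses on something with over 40 N, if the wrist force passes 120 N, or if a joint passes its speed limit or range.

## Working session

There is one attempt and no reset: what is moved stays moved. The work goes in short steps, Python scripts to look and compute and a tool call to move; the robot and the scene stay as the last step left them, time stands still between calls to the robot, and variables do not carry over. Pictures are saved under pics/ and viewed, and the job is handed in when it is done.

Besides the shell and the picture viewer there is one more tool, called after ">>>" as name(argument=value, ...), one argument or row to a line, values as JSON. play_rows: Moves the arm, as the interface text tells. Shifts and turns lie within -1 to 1; 1 stands for 0.03 m of shift or 180 degrees of turn. Its arguments: {"type":"object","properties":{"steps":{"type":"array","items":{"type":"number","minimum":-1,"maximum":1}}},"required":["steps"]}

```bash
mkdir -p pics; python3 - <<'E'
from bench import *
import cv2
print(read_state())
for n in ["scene","top","wrist"]:
    i=camera_info(n); print(n,i)
    p,d=camera(n); cv2.imwrite(f"pics/{n}0.png",p[:,:,::-1])
    import numpy as np; np.save(f"{n}0.npy",d)
E
```

```text
{'clock': 0.0, 'q': array([-1.36060951,  0.33289863, -0.0646991 ,  1.46097229,  0.02158497,
        1.34989656, -0.08846785]), 'dq': array([-0.0003105 ,  0.00182219, -0.00137126, -0.00140121, -0.00066065,
        0.00219831, -0.00047869]), 'joint_efforts': array([ 6.12964868e-04, -6.25451303e+01,  4.95358603e-02, -3.91606450e+01,
        1.61970116e-02,  9.86825471e-03, -6.34174739e-05]), 'tool_pos': array([0.14409308, 0.60776223, 0.23048443]), 'tcp_rot': array([ 7.84423705e-01,  6.20224882e-01, -5.63065044e-04,  4.80141045e-04]), 'contact_force': array([-0.81137487, -0.18832567, -0.38404292]), 'wrist_torque': array([-0.03903562, -0.00032486,  0.02281735]), 'opening': 0.08553143482710694}
scene {'mtx': array([[486.19442206,   0.        , 313.79695173],
       [  0.        , 486.19442206, 242.77071016],
       [  0.        ,   0.        ,   1.        ]]), 'rvec': array([ 0.97950818, -2.0632479 ,  1.37738928]), 'tvec': array([0.32543291, 0.22087839, 0.75775865])}
top {'mtx': array([[485.9000245 ,   0.        , 322.34425448],
       [  0.        , 485.9000245 , 239.48337578],
       [  0.        ,   0.        ,   1.        ]]), 'rvec': array([ 2.20460559, -2.15366295,  0.12860746]), 'tvec': array([0.04021691, 0.45270876, 0.95379623])}
wrist {'mtx': array([[371.64829954,   0.        , 323.91866851],
       [  0.        , 371.64829954, 236.03539864],
       [  0.        ,   0.        ,   1.        ]]), 'rvec': array([-2.26435873, -1.79260917, -0.27470308]), 'tvec': array([-0.62403438, -0.04121597,  0.38049299])}
```

View pics/scene0.png

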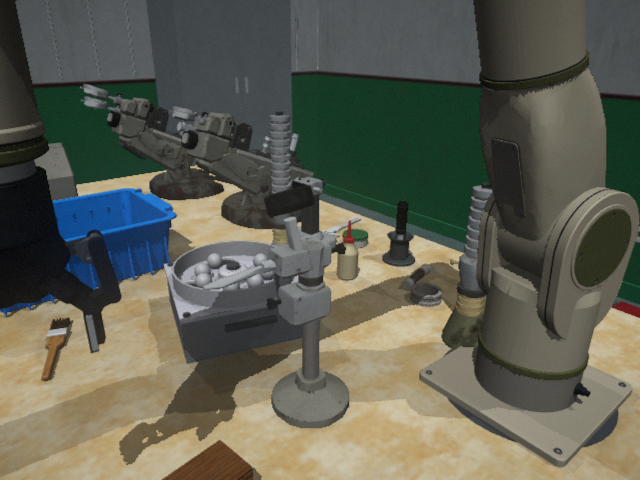

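View pics/top0.png

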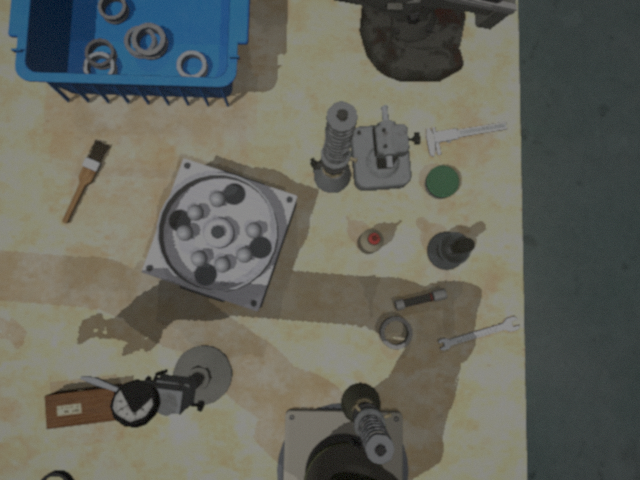

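View pics/wrist0.png

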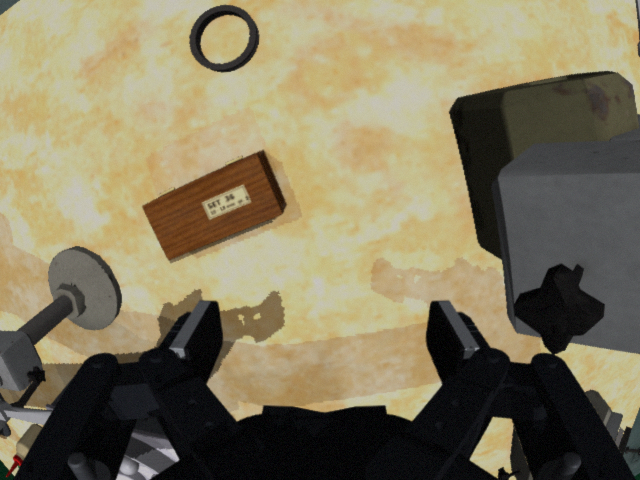

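The top view shows the feed box centred near (218,232), four dark openings around it and seven balls. The rod stands in its stand near (452,248), the oil can is at (371,240), the tin at (442,181) and the gauge at (420,298).

```bash
cat > h.py <<'E'
import numpy as np, cv2
from bench import *
def cam(n):
    i=camera_info(n); R=cv2.Rodrigues(np.array(i["rvec"]))[0]; return np.array(i["mtx"]),R,np.array(i["tvec"]).ravel()
def ray(n,u,v):
    K,R,t=cam(n); d=R.T@np.array([(u-K[0,2])/K[0,0],(v-K[1,2])/K[1,1],1]); return -R.T@t,d
def onz(n,u,v,z):
    c,d=ray(n,u,v); return c+d*(z-c[2])/d[2]
def proj(n,P):
    K,R,t=cam(n); p=np.atleast_2d(P)@R.T+t; return np.c_[p[:,0]/p[:,2]*K[0,0]+K[0,2],p[:,1]/p[:,2]*K[1,1]+K[1,2]]
def grab(n,name):
    p,d=camera(n); cv2.imwrite(f"pics/{name}.png",p[:,:,::-1]); np.save(f"{name}.npy",d); return p,d
def crop(p,u0,u1,v0,v1,s,name):
    cv2.imwrite(f"pics/{name}.png",cv2.resize(p[v0:v1,u0:u1],None,fx=s,fy=s,interpolation=cv2.INTER_CUBIC)[:,:,::-1])
E
python3 - <<'E'
from h import *
p=cv2.imread("pics/top0.png")[:,:,::-1]
crop(p,140,300,150,310,3.7,"c_box"); crop(p,360,500,150,310,3.7,"c_st")
d=np.load("top0.npy")
c,_=ray("top",0,0); print("cam",c)
print(onz("top",218,231,.115),onz("top",452,250,0.06),onz("top",460,244,.148))
# plane heights by depth
K,R,t=cam("top")
def pt(u,v): 
    z=d[v,u]; return R.T@(np.array([(u-K[0,2])/K[0,0]*z,(v-K[1,2])/K[1,1]*z,z])-t)
for u,v in [(218,232),(285,205),(160,260),(463,243),(445,250),(372,239),(442,181)]: print(u,v,pt(u,v))
E
```

```text
cam [0.35476519 0.0678638  0.99288772]
[0.45320097 0.24175619 0.115     ] [ 0.43351792 -0.19997499  0.06      ] [ 0.43699633 -0.18887479  0.148     ]
218 232 [0.45145339 0.24181011 0.11432682]
285 205 [0.50889384 0.12381355 0.08602332]
160 260 [0.39972116 0.35264907 0.0849181 ]
463 243 [ 0.43927439 -0.19538513  0.14412759]
445 250 [ 0.43431394 -0.18999367  0.04665402]
372 239 [ 0.44725655 -0.04001805  0.09754574]
442 181 [ 0.5763358  -0.18942826  0.02764569]
```

View pics/c_box.png

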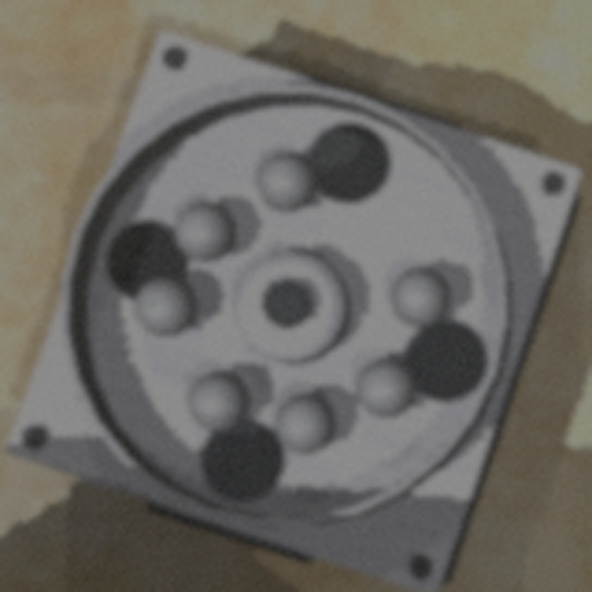

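View pics/c_st.png

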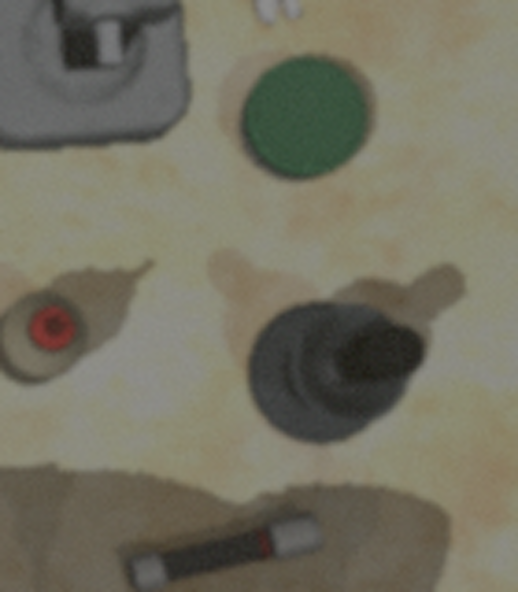

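```bash
python3 - <<'E'
from h import *
f=lambda x,y:(140+x/3.7-.35,150+y/3.7-.35)
H=np.array([onz("top",*f(*q),.085) for q in [(348,162),(148,258),(243,461),(446,360)]])[:,:2]
C=H.mean(0); print("C",C,(H-C),np.linalg.norm(H-C,axis=1),np.degrees(np.arctan2(*(H-C).T[::-1])))
a=np.degrees(np.arctan2(*(H-C).T[::-1]))
for q in [(285,180),(206,229),(166,304),(219,401),(307,422),(387,386),(423,296)]:
    b=onz("top",*f(*q),.100)[:2]-C; print(b.round(4),np.linalg.norm(b).round(4),np.degrees(np.arctan2(b[1],b[0])).round(1))
print(onz("top",*f(293,304),.115)[:2])
g=lambda x,y:(360+x/3.7-.35,150+y/3.7-.35)
print("base",onz("top",*g(318,372),.008)); print("rodtop",onz("top",*g(402,348),.148))
p=cv2.imread("pics/scene0.png")[:,:,::-1]; crop(p,370,430,190,280,6,"c_s2")
p=cv2.imread("pics/top0.png")[:,:,::-1]
d=np.load("top0.npy");K,R,t=cam("top")
v,u=np.mgrid[200:290,410:490]; z=d[200:290,410:490]
P=np.stack([(u-K[0,2])/K[0,0]*z,(v-K[1,2])/K[1,1]*z,z],-1).reshape(-1,3); P=(P-t)@R
m=(P[:,2]>.138)&(P[:,2]<.155); print("top pts",m.sum(),P[m].mean(0),P[m].min(0),P[m].max(0))
m=(P[:,2]>.004)&(P[:,2]<.02); Q=P[m][:,:2].astype(np.float32); print("base pts",len(Q),cv2.minEnclosingCircle(Q))
m=(P[:,2]>.058)&(P[:,2]<.070); Q=P[m][:,:2].astype(np.float32); print("mouth pts",len(Q),cv2.minEnclosingCircle(Q))
E
```

```text
C [0.45228494 0.2442336 ] [[ 0.07638885 -0.02296004]
 [ 0.02442419  0.07600291]
 [-0.07703121  0.02336796]
 [-0.02378182 -0.07641083]] [0.07976478 0.07983097 0.08049764 0.08002619] [ -16.72909528   72.18474396  163.12445377 -107.28803758]
[0.0635 0.0056] 0.0638 5.0
[0.0377 0.0438] 0.0578 49.2
[-0.0004  0.0618] 0.0618 90.4
[-0.048   0.0333] 0.0584 145.3
[-0.0574 -0.0106] 0.0584 -169.6
[-0.0386 -0.0493] 0.0627 -128.1
[ 0.0067 -0.0655] 0.0658 -84.1
[0.45175878 0.24017849]
base [ 0.43720231 -0.20174985  0.008     ]
rodtop [ 0.43787302 -0.20353735  0.148     ]
top pts 167 [ 0.43668261 -0.20190649  0.14665858] [ 0.42527061 -0.214425    0.13836984] [ 0.44837932 -0.19118171  0.1513991 ]
base pts 555 ((0.4522041380405426, -0.2101193368434906), 0.11356963962316513)
mouth pts 364 ((0.4372536242008209, -0.20407788455486298), 0.0323840007185936)
```

View pics/c_s2.png

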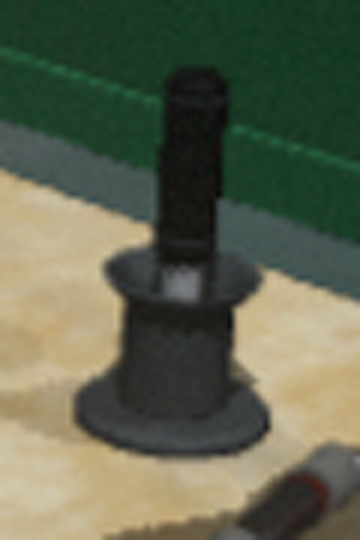

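```bash
python3 - <<'E'
from h import *
d=np.load("top0.npy");K,R,t=cam("top")
v,u=np.mgrid[0:480,0:640]; z=d
P=np.stack([(u-K[0,2])/K[0,0]*z,(v-K[1,2])/K[1,1]*z,z],-1).reshape(-1,3); P=(P-t)@R
ok=(z.ravel()>0)
# height map at 5cm cells x:-.1..0.9, y:-.5...8
xs=np.arange(-.1,.95,.05); ys=np.arange(.75,-.45,-.05)
print("      "+" ".join(f"{y:4.2f}" for y in ys))
for x in xs[::-1]:
    r=[]
    for y in ys:
        m=ok&(P[:,0]>=x)&(P[:,0]<x+.05)&(P[:,1]>=y)&(P[:,1]<y+.05)
        r.append(f"{100*P[m,2].max():4.0f}" if m.any() else "  --")
    print(f"{x:5.2f} "+" ".join(r))
E
```

```text
0.75 0.70 0.65 0.60 0.55 0.50 0.45 0.40 0.35 0.30 0.25 0.20 0.15 0.10 0.05 -0.00 -0.05 -0.10 -0.15 -0.20 -0.25 -0.30 -0.35 -0.40
 0.90   --    1   --    9    9    3    3    1    1    1    1    0    1    1    1    1    5    6   11   10    6   14   11    0
 0.85   --    1   --   13   11    3    3    3    3    1    1   13   13    1    1   16   17   17   16   16   15   14   11    0
 0.80   --    1   --   13   10    3    3    3    3    3    2   13   13    1    0    1    4    5    5    5    4    1    1    0
 0.75   --    1    1   14   12    3    3    1    2    3    3   14    1    1    1    1    0    2    4    4    1    1    0    0
 0.70   --    1    1   13   13   13   13   13   13   13   13   13    1    1    1    0    1    0    0    1    0    1    1    0
 0.65   --    1    1    1    1    1    1    1    1    1    1    1    1    1    1   --   18   18    1    1    1    1    1    0
 0.60   --    1    1    1    1    2    1    1    1    1    1    1    1    1   35   35   19   19   18    3    3    0    1    0
 0.55   --    1    1    1    1    2    1    1    1    9   12   12    9    1   35   36   1
[... 974 characters left out ...]
   34   25    1    1    1    1   28    5    1    1    0    1    1    0
 0.10   --   --    1    1    5    5    5    5    0    0    3    2    1    2    2    3   29   28    2    0    1    1    0    0
 0.05   --   --    1    1    5    5    5    5    1    1    1    1    1    2   26   26   24   20    2    1    1    1    1    0
 0.00   --   --    1    1    1    1    1    1    1    1    1    0    1    2   17   --   --   11    2    0    0    1    0    0
-0.05   --   --    0    1    2    2    1    1    1    1    1    1    0    2    2   --   --    2    2    0    1    0    0    0
-0.10   --   --   --   --   --   --   --   --   --   --   --   --   --   --   --   --   --   --   --   --   --   --   --   --
```

>>> play_rows(
  steps=[1, 0, 0, -1, 0, 0, -0.037, 1, 0, 0.5, -1, 0, 0, -0.037, 1, -0.3, 1, 0, 0, 0, 0, 1, -0.5, 1, 0, 0, 0, 0, 1, -0.5, 1, 0, 0, 0, 0, 1, -0.5, 1, 0, 0, 0, 0, 1, -0.7, 1, 0, 0, 0, 0, 1, -1, 0.8, 0, 0, 0, 0],
)

```text
clock: 0.95
tool_pos: [0.3343, 0.5006, 0.2905]
tcp_rot: [0.707, 0.707, -0.0, 0.0]
contact_force: [0.4, 0.8, 0.0]
opening: 0.0856
```

>>> play_rows(
  steps=[1, -1, 0.8, 0, 0, 0, 0, 1, -1, 0.8, 0, 0, 0, 0, 1, -1, 0.8, 0, 0, 0, 0, 1, -1, 0.8, 0, 0, 0, 0, 1, -1, 0, 0, 0, 0, 0, 1, -1, 0, 0, 0, 0, 0, 1, -1, 0, 0, 0, 0, 0, 1, -1, 0, 0, 0, 0, 0],
)

```text
clock: 1.75
tool_pos: [0.4288, 0.2599, 0.291]
tcp_rot: [0.707, 0.707, -0.0, -0.0]
contact_force: [0.9, -0.9, -0.2]
opening: 0.0857
```

>>> play_rows(
  steps=[1, -1, 0, 0, 0, 0, 0, 1, -1, 0, 0, 0, 0, 0, 1, -1, 0, 0, 0, 0, 0, 1, -1, 0, 0, 0, 0, 0, 1, -1, 0, 0, 0, 0, 0, 1, -1, 0, 0, 0, 0, 0, 1, -1, 0, 0, 0, 0, 0, 1, -1, 0, 0, 0, 0, 0],
)

```text
clock: 2.55
tool_pos: [0.4286, 0.0201, 0.2912]
tcp_rot: [0.707, 0.707, 0.0, -0.0]
contact_force: [0.6, -0.4, -0.3]
opening: 0.0852
```

>>> play_rows(
  steps=[1, -1, 0.28, 0, 0, 0, 0, 1, -1, 0, 0, 0, 0, 0, 1, -1, 0, 0, 0, 0, 0, 1, -1, 0, 0, 0, 0, 0, 1, -1, 0, 0, 0, 0, 0, 1, -1, 0, 0, 0, 0, 0, 1, -0.9, 0, 0, 0, 0, 0, 1, -0.52, 0, 0, 0, 0, 0],
)

```text
clock: 3.35
tool_pos: [0.4366, -0.2035, 0.2913]
tcp_rot: [0.708, 0.706, -0.0, 0.0]
contact_force: [0.3, -0.0, 0.2]
opening: 0.0856
```

```bash
python3 - <<'E'
from h import *
s=read_state(); print(s["tool_pos"],camera_info("wrist"))
i=camera_info("wrist"); grab("wrist","w1")
K=np.array(i["mtx"]);R=cv2.Rodrigues(i["rvec"])[0];t=np.array(i["tvec"]).ravel()
for P in [(.437,-.2025,.148),(.437,-.2025,.064)]:
    p=R@np.array(P)+t; th=np.arctan2(np.hypot(p[0],p[1]),p[2]); ph=np.arctan2(p[1],p[0]); r=K[0,0]*th; print(K[0,2]+r*np.cos(ph),K[1,2]+r*np.sin(ph))
E
```

```text
[ 0.43660822 -0.20353297  0.29125468] {'mtx': array([[371.64829954,   0.        , 323.91866851],
       [  0.        , 371.64829954, 236.03539864],
       [  0.        ,   0.        ,   1.        ]]), 'rvec': array([-2.05792283, -2.05467955, -0.31641495]), 'tvec': array([ 0.20344954, -0.47509233,  0.30598633])}
325.9320475603135 219.11501562248063
325.5310497427027 197.87866019596828
```

View pics/w1.png

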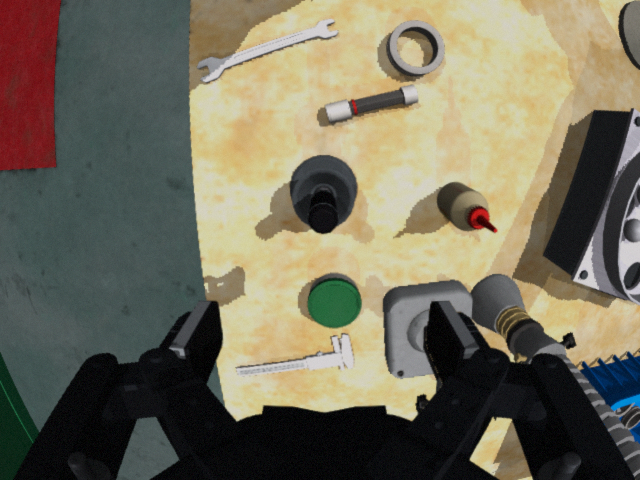

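The wrist view shows the rod top at about (322,222) and the stand base centred at about (323.5,188), which matches the predictions to within 4 px.

```bash
cat >> h.py <<'E'
def wray(u,v,i=None):
    i=i or camera_info("wrist"); K=np.array(i["mtx"]);R=cv2.Rodrigues(np.array(i["rvec"]))[0];t=np.array(i["tvec"]).ravel()
    x,y=u-K[0,2],v-K[1,2]; r=np.hypot(x,y); th=r/K[0,0]; d=np.array([x/r*np.sin(th),y/r*np.sin(th),np.cos(th)])
    return -R.T@t,R.T@d
def wonz(u,v,z,i=None):
    c,d=wray(u,v,i); return c+d*(z-c[2])/d[2]
def wproj(P,i=None):
    i=i or camera_info("wrist"); K=np.array(i["mtx"]);R=cv2.Rodrigues(np.array(i["rvec"]))[0];t=np.array(i["tvec"]).ravel()
    p=np.atleast_2d(P)@R.T+t; th=np.arctan2(np.hypot(p[:,0],p[:,1]),p[:,2]); ph=np.arctan2(p[:,1],p[:,0]); r=K[0,0]*th
    return np.c_[K[0,2]+r*np.cos(ph),K[1,2]+r*np.sin(ph)]
E
python3 - <<'E'
from h import *
print(wonz(322,222,.148),wonz(323.5,188,.008))
p=cv2.imread("pics/w1.png")[:,:,::-1]; crop(p,280,370,140,240,6,"c_w1")
E
```

```text
[ 0.43913193 -0.20741744  0.148     ] [ 0.43652759 -0.20650097  0.008     ]
```

View pics/c_w1.png

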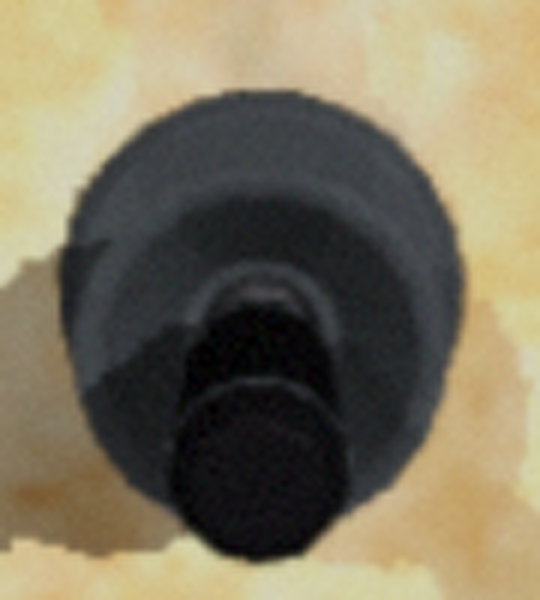

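>>> play_rows(
  steps=[1, -0.05, 0.02, 1, 0, 0, 0, 1, 0, 0, 1, 0, 0, 0, 1, 0, 0, 1, 0, 0, 0, 1, 0, 0, 1, 0, 0, 0, 1, 0, 0, 1, 0, 0, 0, 1, 0, 0, 1, 0, 0, 0, 1, 0, 0, 0.74, 0, 0, 0, 1, 0, 0, 0, 0, 0, 0],
)

```text
clock: 4.2
tool_pos: [0.4359, -0.2017, 0.0866]
tcp_rot: [0.707, 0.707, -0.002, -0.002]
contact_force: [-0.3, 0.2, -0.6]
opening: 0.0854
```

```bash
python3 - <<'E'
from h import *
s=read_state(); print(s["tool_pos"],s["contact_force"]); grab("wrist","w2"); 
print(wproj([(.437,-.2025,.148),(.437,-.207,.148)]))
E
```

```text
[ 0.435894   -0.20173448  0.08661853] [-0.29173461  0.20403981 -0.59296311]
[[325.04522656 395.46502922]
 [309.83055511 395.38326484]]
```

View pics/w2.png

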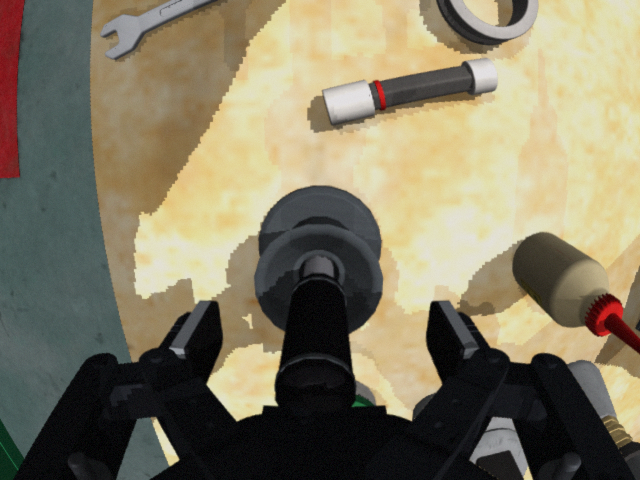

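>>> play_rows(
  steps=[1, 0, 0, 0, 0, 0, 0],
)

```text
clock: 4.35
tool_pos: [0.4384, -0.2028, 0.0901]
tcp_rot: [0.707, 0.707, 0.0, 0.0]
contact_force: [0.6, 0.2, 0.6]
opening: 0.0851
```

>>> play_rows(
  steps=[1, -0.05, 0, 0, 0, 0, 0, 0.2, 0, 0, 0, 0, 0, 0, 0, 0, 0, 0, 0, 0, 0, 0, 0, 0, 0, 0, 0, 0, 0, 0, 0, 0, 0, 0, 0, 0, 0, 0, 0, 0, 0, 0, 0, 0, 0, 0, 0, 0, 0],
)

```text
clock: 5.05
tool_pos: [0.438, -0.2044, 0.0893]
tcp_rot: [0.707, 0.707, 0.0, 0.0]
contact_force: [-0.5, 0.4, 4.9]
opening: 0.0234
```

```bash
python3 - <<'E'
from h import *
s=read_state(); print(s["tool_pos"],s["contact_force"],s["opening"],s["wrist_torque"]); grab("wrist","w3")
E
```

```text
[ 0.43799852 -0.20438373  0.08931797] [-0.45248328  0.40738758  4.8769051 ] 0.023361906783241786 [ 0.00927705  0.20004604 -0.0264938 ]
```

View pics/w3.png

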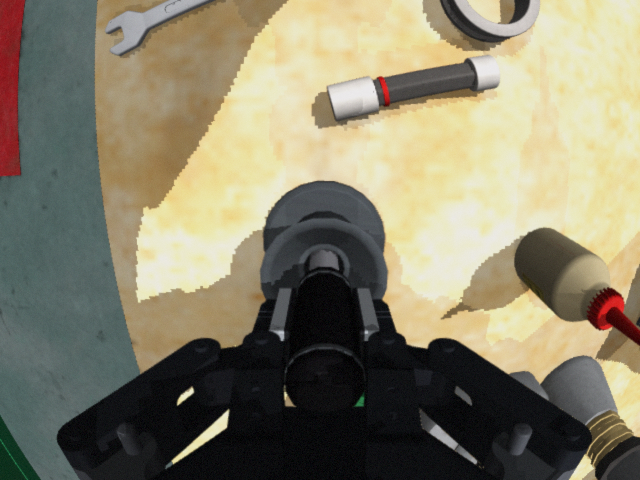

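>>> play_rows(
  steps=[0, 0, 0, -0.4, 0, 0, 0, 0, 0, 0, -0.8, 0, 0, 0, 0, 0, 0, -1, 0, 0, 0, 0, 0, 0, -1, 0, 0, 0, 0, 0, 0, -1, 0, 0, 0, 0, 0, 0, -1, 0, 0, 0, 0, 0, 0, -0.6, 0, 0, 0, 0, 0, 0, 0, 0, 0, 0],
)

```text
clock: 5.9
tool_pos: [0.4386, -0.2048, 0.2657]
tcp_rot: [0.707, 0.707, 0.001, 0.001]
contact_force: [0.4, -1.2, -2.2]
opening: 0.024
```

```bash
python3 - <<'E'
from h import *
s=read_state(); print(s["tool_pos"],s["contact_force"],s["opening"]); grab("wrist","w4"); grab("scene","s4")
E
```

```text
[ 0.43864178 -0.20476069  0.26565903] [ 0.44623471 -1.222175   -2.22472254] 0.02398456424869252
```

View pics/w4.png

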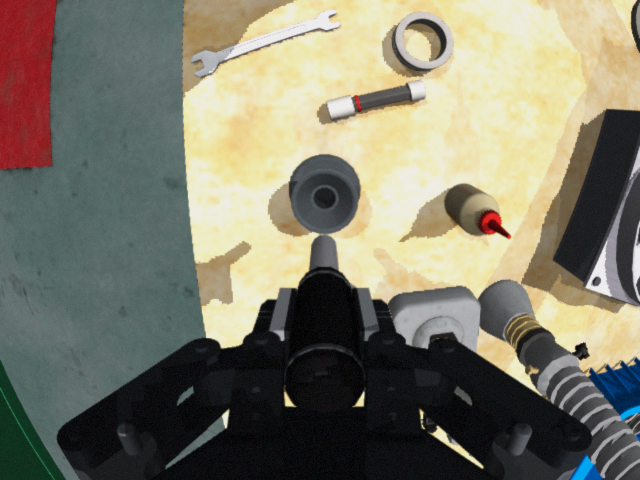

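View pics/s4.png

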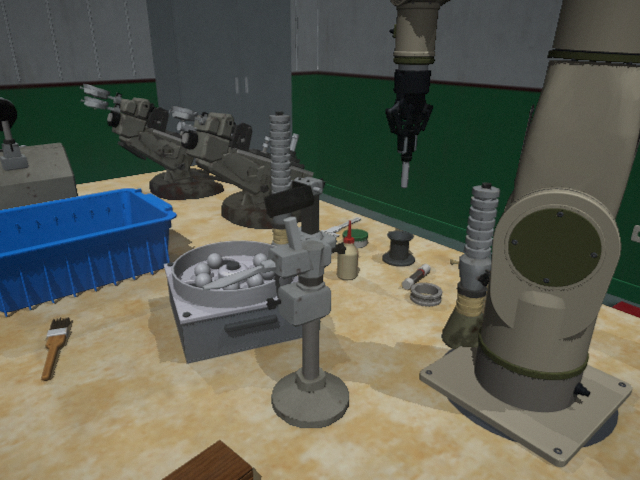

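The rod came out upright and hangs with its tip at about (324,243) in the wrist view. The stand is empty at (325,193).

>>> play_rows(
  steps=[0, 0.7, 0, 0, 0, 0, 0, 0, 1, 0, 0, 0, 0, 0, 0, 1, 0, 0, 0, 0, 0, 0, 1, 0, 0, 0, 0, 0, 0, 1, 0, 0, 0, 0, 0, 0, 1, 0, 0, 0, 0, 0, 0, 1, 0, 0, 0, 0, 0, 0, 1, 0, 0, 0, 0, 0],
)

```text
clock: 6.8
tool_pos: [0.4369, 0.0277, 0.2616]
tcp_rot: [0.707, 0.707, -0.001, -0.001]
contact_force: [1.7, 0.2, -2.6]
opening: 0.0236
```

>>> play_rows(
  steps=[0, 1, 0, 0, 0, 0, 0, 0, 1, 0, 0, 0, 0, 0, 0, 1, 0, 0, 0, 0, 0, 0, 1, 0, 0, 0, 0, 0, 0, 1, 0, 0, 0, 0, 0, 0, 1, 0.2, 0, 0, 0, 0, 0, 1, 0.2, 0, 0, 0, 0, 0, 0.6, 0.1, 0, 0, 0, 0],
)

```text
clock: 7.6
tool_pos: [0.4522, 0.2565, 0.2613]
tcp_rot: [0.707, 0.708, -0.001, -0.0]
contact_force: [0.7, -0.5, -1.8]
opening: 0.0233
```

```bash
cat > look.py <<'E'
from h import *
import sys
def look(name,z=None):
    s=read_state(); i=camera_info("wrist"); p,d=grab("wrist",name); print("t",round(s["clock"],2),"tcp",s["tool_pos"].round(4),"F",s["contact_force"].round(1),"op",round(s["opening"],4)); return p,i,s
if __name__=="__main__":
    p,i,s=look(sys.argv[1])
    C=np.array([.4523,.2442]); a=np.radians(-17.2)
    for k in range(4):
        print("hole",k,wproj([[C[0]+.08*np.cos(a+k*np.pi/2),C[1]+.08*np.sin(a+k*np.pi/2),.085]],i)[0].round(0))
    print("boss",wproj([[C[0],C[1],.115]],i).round(0)[0])
E
python3 look.py w5
```

```text
t 7.6 tcp [0.4522 0.2565 0.2613] F [ 0.7 -0.5 -1.8] op 0.0233
hole 0 [287. 288.]
hole 1 [395. 235.]
hole 2 [338. 123.]
hole 3 [225. 184.]
boss [310. 218.]
```

View pics/w5.png

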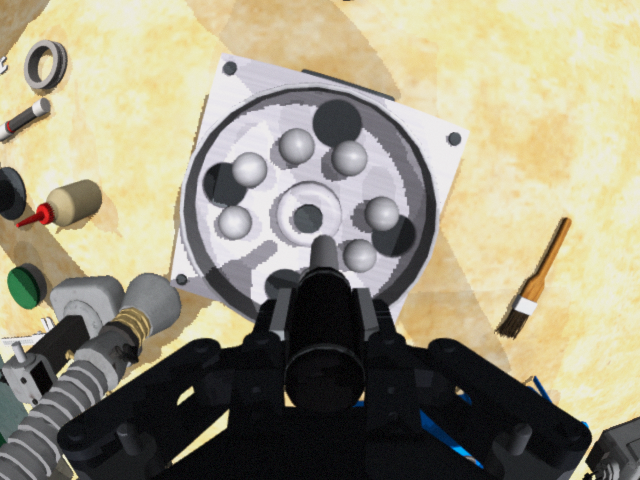

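The wrist view shows the openings, boss and balls where I predicted them: opening at (338,123), opening at (395,235), boss at (309,216). Next I enter between balls A and B on the outer side.

>>> play_rows(
  steps=[0, 0.26, 0.74, 0, 0, 0, 0, 0, 0.26, 0.75, 0, 0, 0, 0, 0, 0.27, 0.74, 0, 0, 0, 0, 0, 0, 0, 0.5, 0, 0, 0, 0, 0, 0, 0.7, 0, 0, 0, 0, 0, 0, 0.7, 0, 0, 0, 0, 0, 0, 0.6, 0, 0, 0, 0, 0, 0, 0.5, 0, 0, 0],
)

```text
clock: 8.45
tool_pos: [0.5188, 0.2772, 0.1709]
tcp_rot: [0.707, 0.707, -0.001, -0.0]
contact_force: [-0.6, -0.4, -0.9]
opening: 0.0236
```

```bash
python3 look.py w6; python3 -c "
from h import *
p,d=grab('top','t6'); crop(p,140,300,150,310,3.7,'c_t6')"
```

```text
t 8.45 tcp [0.5188 0.2772 0.1709] F [-0.6 -0.4 -0.9] op 0.0236
hole 0 [240. 255.]
hole 1 [394. 177.]
hole 2 [310.  18.]
hole 3 [157. 109.]
boss [264. 141.]
```

View pics/w6.png

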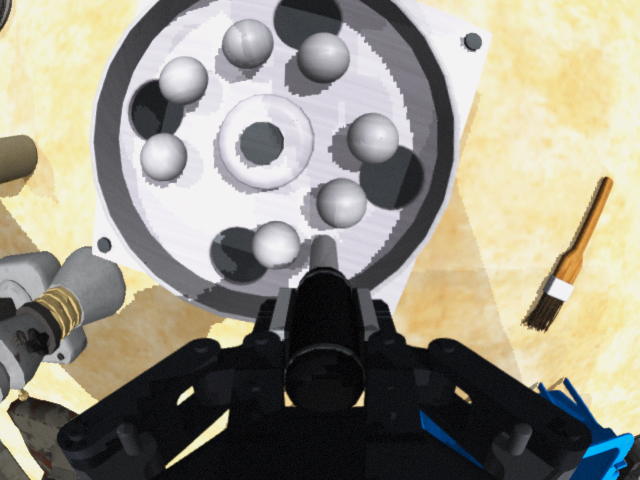

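View pics/c_t6.png

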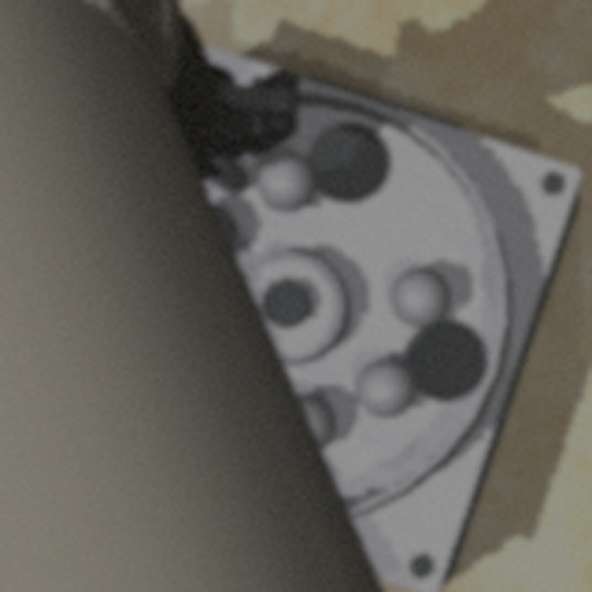

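>>> play_rows(
  steps=[0, -0.05, -0.17, 0, 0, 0, 0, 0, -0.2, 0, 0, 0, 0, 0, 0, -0.2, 0, 0, 0, 0, 0, 0, -0.2, 0, 0, 0, 0, 0, 0, -0.2, 0, 0, 0, 0, 0, 0, 0, 0, 0, 0, 0, 0, 0, 0, 0, 0, 0, 0, 0],
)

```text
clock: 9.25
tool_pos: [0.5148, 0.2528, 0.1732]
tcp_rot: [0.707, 0.707, 0.0, -0.0]
contact_force: [-0.4, 0.6, -1.3]
opening: 0.0238
```

```bash
python3 look.py w7
```

```text
t 9.25 tcp [0.5148 0.2528 0.1732] F [-0.4  0.6 -1.3] op 0.0238
hole 0 [277. 260.]
hole 1 [429. 183.]
hole 2 [349.  24.]
hole 3 [192. 111.]
boss [309. 147.]
```

View pics/w7.png

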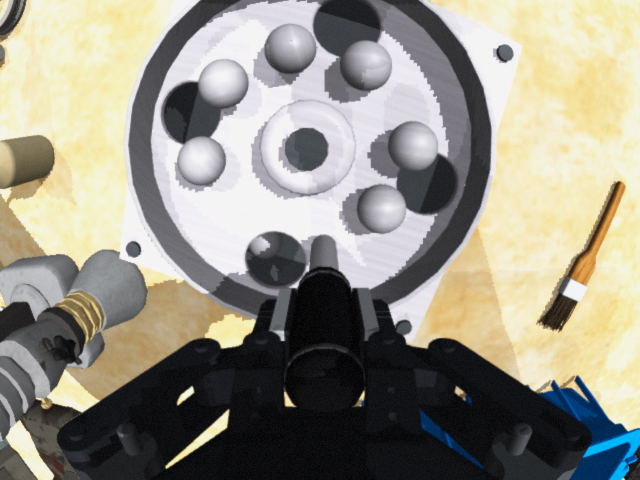

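Ball A has dropped and shows inside the opening at (277,260). Next I push ball B.

>>> play_rows(
  steps=[0, 0.13, -0.22, 0, 0, 0, 0, 0, 0.13, -0.21, 0, 0, 0, 0, 0, 0.17, -0.07, 0, 0, 0, 0, 0, 0.17, -0.07, 0, 0, 0, 0, 0, 0.17, -0.07, 0, 0, 0, 0, 0, 0.18, -0.07, 0, 0, 0, 0, 0, 0.18, -0.08, 0, 0, 0, 0, 0, 0, 0, 0, 0, 0, 0],
)

```text
clock: 10.1
tool_pos: [0.4905, 0.2879, 0.173]
tcp_rot: [0.707, 0.707, 0.0, -0.0]
contact_force: [-0.1, -0.8, -1.9]
opening: 0.0237
```

```bash
python3 look.py w8
```

```text
t 10.1 tcp [0.4905 0.2879 0.173 ] F [-0.1 -0.8 -1.9] op 0.0237
hole 0 [229. 291.]
hole 1 [375. 219.]
hole 2 [292.  61.]
hole 3 [146. 152.]
boss [247. 192.]
```

View pics/w8.png

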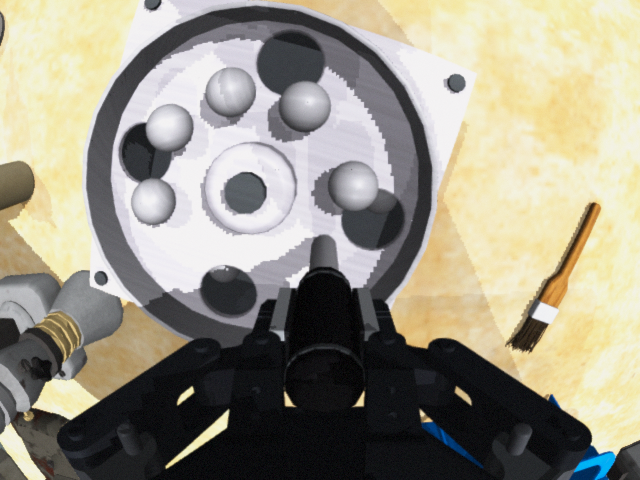

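>>> play_rows(
  steps=[0, 0, 0, -0.7, 0, 0, 0, 0, 0, 0, -0.7, 0, 0, 0, 0, 0, -0.69, 0, 0, 0, 0, 0, 0, -0.69, 0, 0, 0, 0, 0, 0.02, -0.69, 0, 0, 0, 0, 0, 0, 0, 0, 0, 0, 0, 0, 0, 0, 0.7, 0, 0, 0, 0, 0, 0, 0.7, 0, 0, 0],
)

```text
clock: 10.95
tool_pos: [0.43, 0.2874, 0.1732]
tcp_rot: [0.707, 0.707, 0.001, 0.0]
contact_force: [-0.6, 0.1, -1.7]
opening: 0.0236
```

```bash
python3 look.py w9
```

```text
t 10.95 tcp [0.43   0.2874 0.1732] F [-0.6  0.1 -1.7] op 0.0236
hole 0 [239. 360.]
hole 1 [372. 302.]
hole 2 [293. 157.]
hole 3 [155. 238.]
boss [254. 290.]
```

View pics/w9.png

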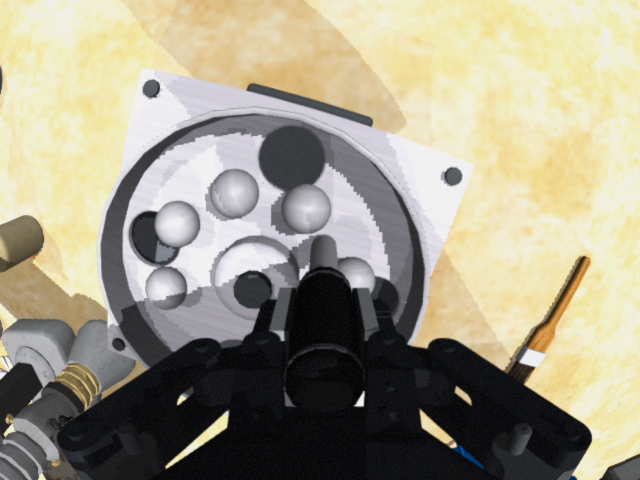

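>>> play_rows(
  steps=[0, 0.09, 0.145, 0, 0, 0, 0, 0, 0.09, 0.145, 0, 0, 0, 0, 0, 0.09, 0.145, 0, 0, 0, 0, 0, 0.09, 0.145, 0, 0, 0, 0, 0, 0.09, 0.145, 0, 0, 0, 0, 0, 0, 0, 0, 0, 0, 0, 0, -0.23, -0.32, 0, 0, 0, 0, 0, -0.23, -0.32, 0, 0, 0, 0],
)

```text
clock: 11.8
tool_pos: [0.4306, 0.2864, 0.1729]
tcp_rot: [0.707, 0.707, -0.0, -0.0]
contact_force: [-0.2, -0.1, -0.8]
opening: 0.0239
```

```bash
python3 look.py w10
```

```text
t 11.8 tcp [0.4306 0.2864 0.1729] F [-0.2 -0.1 -0.8] op 0.0239
hole 0 [240. 360.]
hole 1 [373. 302.]
hole 2 [295. 157.]
hole 3 [156. 237.]
boss [255. 290.]
```

View pics/w10.png

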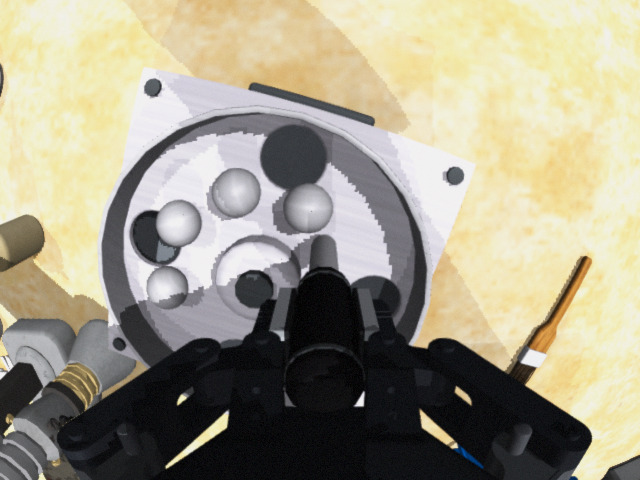

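>>> play_rows(
  steps=[0, -0.055, -0.16, 0, 0, 0, 0, 0, -0.055, -0.16, 0, 0, 0, 0, 0, -0.055, -0.16, 0, 0, 0, 0, 0, -0.055, -0.16, 0, 0, 0, 0, 0, -0.055, -0.16, 0, 0, 0, 0, 0, 0, 0, 0, 0, 0, 0, 0, 0, 0, -0.7, 0, 0, 0, 0, 0, 0, -0.7, 0, 0, 0],
)

```text
clock: 12.65
tool_pos: [0.4073, 0.2787, 0.2153]
tcp_rot: [0.707, 0.707, -0.001, -0.0]
contact_force: [1.0, 0.3, -1.2]
opening: 0.0235
```

```bash
python3 look.py w11
```

```text
t 12.65 tcp [0.4073 0.2787 0.2153] F [ 1.   0.3 -1.2] op 0.0235
hole 0 [260. 353.]
hole 1 [375. 303.]
hole 2 [310. 183.]
hole 3 [189. 249.]
boss [278. 293.]
```

View pics/w11.png

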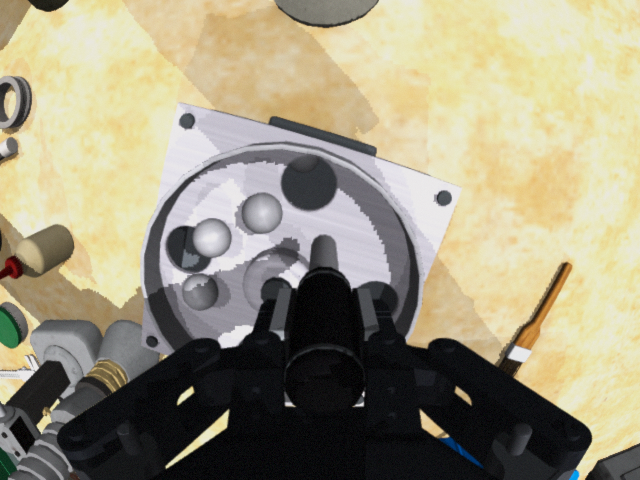

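>>> play_rows(
  steps=[0, -0.8, -0.23, 0, 0, 0, 0, 0, -0.82, -0.23, 0, 0, 0, 0, 0, -0.82, -0.24, 0, 0, 0, 0, 0, 0, 0, 0, 0, 0, 0, 0, 0, 0, 0.5, 0, 0, 0, 0, 0, 0, 0.5, 0, 0, 0, 0, 0, 0, 0.4, 0, 0, 0],
)

```text
clock: 13.4
tool_pos: [0.3865, 0.2061, 0.1722]
tcp_rot: [0.707, 0.707, 0.0, -0.0]
contact_force: [-0.1, 0.7, -1.4]
opening: 0.0236
```

```bash
python3 look.py w12
```

```text
t 13.4 tcp [0.3865 0.2061 0.1722] F [-0.1  0.7 -1.4] op 0.0236
hole 0 [342. 404.]
hole 1 [469. 348.]
hole 2 [418. 225.]
hole 3 [270. 298.]
boss [383. 350.]
```

View pics/w12.png

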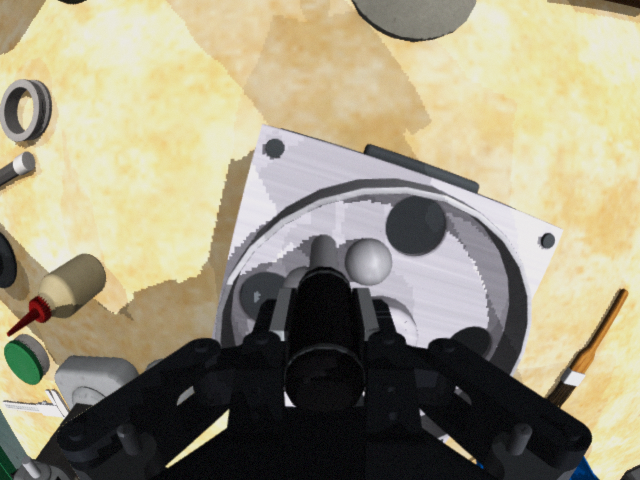

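>>> play_rows(
  steps=[0, 0.2, 0.04, 0, 0, 0, 0, 0, 0.2, 0.04, 0, 0, 0, 0, 0, 0.2, 0.04, 0, 0, 0, 0, 0, -0.12, 0.06, 0, 0, 0, 0, 0, -0.11, 0.08, 0, 0, 0, 0, 0, 0.05, 0.3, 0, 0, 0, 0, 0, 0.05, 0.3, 0, 0, 0, 0, 0, 0.1, 0.03, 0, 0, 0, 0],
)

```text
clock: 14.25
tool_pos: [0.4146, 0.2226, 0.1732]
tcp_rot: [0.708, 0.706, 0.0, 0.0]
contact_force: [0.0, -0.1, -2.2]
opening: 0.0238
```

```bash
python3 look.py w13
```

```text
t 14.25 tcp [0.4146 0.2226 0.1732] F [ 0.  -0.1 -2.2] op 0.0238
hole 0 [322. 378.]
hole 1 [455. 317.]
hole 2 [396. 182.]
hole 3 [244. 260.]
boss [360. 313.]
```

View pics/w13.png

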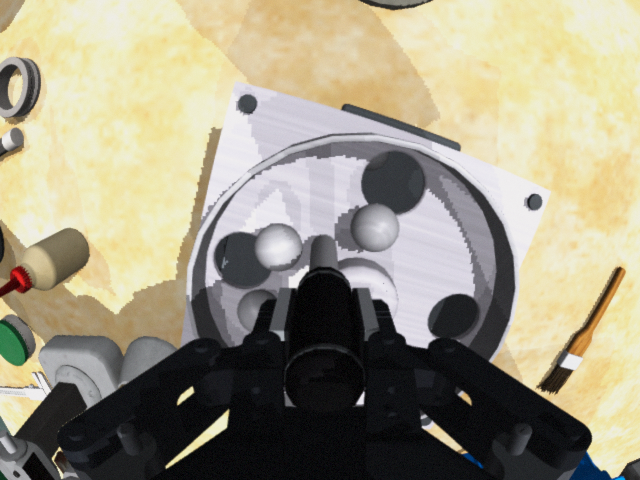

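```bash
python3 - <<'E'
from h import *
for n,q in dict(E=(375,228),F=(278,246),G=(256,309)).items(): print(n,(wonz(*q,.1)[:2]-[.4523,.2442]).round(4))
E
```

```text
E [-0.0511  0.0098]
F [-0.0395 -0.0499]
G [ 0.0052 -0.0669]
```

>>> play_rows(
  steps=[0, 0.16, -0.05, 0, 0, 0, 0, 0, 0.16, -0.05, 0, 0, 0, 0, 0, 0.16, 0, 0, 0, 0, 0, 0, 0.16, 0, 0, 0, 0, 0, 0, 0.16, -0.02, 0, 0, 0, 0, 0, 0.16, -0.04, 0, 0, 0, 0, 0, 0.14, -0.08, 0, 0, 0, 0, 0, 0, 0, 0, 0, 0, 0],
)

```text
clock: 15.1
tool_pos: [0.4055, 0.2565, 0.1731]
tcp_rot: [0.707, 0.707, -0.0, -0.0]
contact_force: [0.2, -0.8, -2.1]
opening: 0.0235
```

```bash
python3 look.py w14
```

```text
t 15.1 tcp [0.4055 0.2565 0.1731] F [ 0.2 -0.8 -2.1] op 0.0235
hole 0 [280. 386.]
hole 1 [411. 330.]
hole 2 [343. 196.]
hole 3 [199. 271.]
boss [305. 325.]
```

View pics/w14.png

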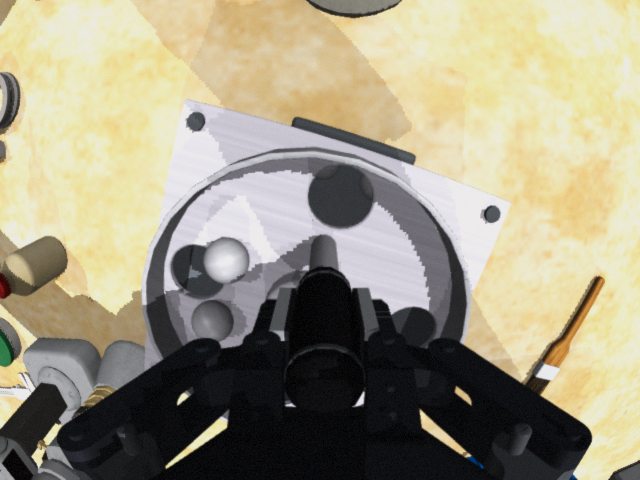

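>>> play_rows(
  steps=[0, -0.41, -0.09, 0, 0, 0, 0, 0, -0.41, -0.09, 0, 0, 0, 0, 0, -0.4, -0.09, 0, 0, 0, 0, 0, -0.18, 0.11, 0, 0, 0, 0, 0, -0.18, 0.11, 0, 0, 0, 0, 0, -0.18, 0.11, 0, 0, 0, 0, 0, -0.18, 0.1, 0, 0, 0, 0, 0, 0, 0, 0, 0, 0, 0],
)

```text
clock: 15.95
tool_pos: [0.4114, 0.1968, 0.1731]
tcp_rot: [0.708, 0.707, -0.0, 0.0]
contact_force: [-0.3, -0.1, -1.9]
opening: 0.0237
```

```bash
python3 look.py w15
```

```text
t 15.95 tcp [0.4114 0.1968 0.1731] F [-0.3 -0.1 -1.9] op 0.0237
hole 0 [355. 381.]
hole 1 [485. 319.]
hole 2 [434. 188.]
hole 3 [282. 265.]
boss [400. 317.]
```

View pics/w15.png

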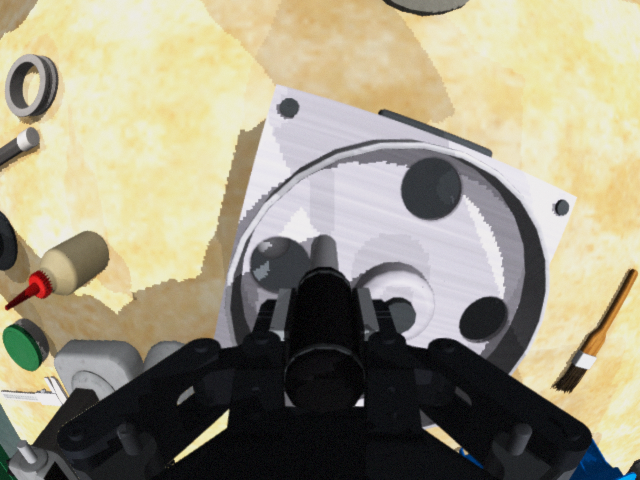

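>>> play_rows(
  steps=[0, 0, 0, -0.7, 0, 0, 0, 0, 0, 0, -0.7, 0, 0, 0, 0, -0.1, 0.84, 0, 0, 0, 0, 0, -0.09, 0.84, 0, 0, 0, 0, 0, -0.08, 0.84, 0, 0, 0, 0, 0, 0, 0, 0, 0, 0, 0, 0, 0, 0, 0.7, 0, 0, 0, 0, 0, 0, 0.7, 0, 0, 0],
)

```text
clock: 16.8
tool_pos: [0.4862, 0.1901, 0.1727]
tcp_rot: [0.707, 0.707, 0.0, -0.0]
contact_force: [-0.8, 0.8, -1.5]
opening: 0.0237
```

```bash
python3 look.py w16
```

```text
t 16.8 tcp [0.4862 0.1901 0.1727] F [-0.8  0.8 -1.5] op 0.0237
hole 0 [368. 298.]
hole 1 [509. 226.]
hole 2 [448.  74.]
hole 3 [289. 152.]
boss [420. 200.]
```

View pics/w16.png

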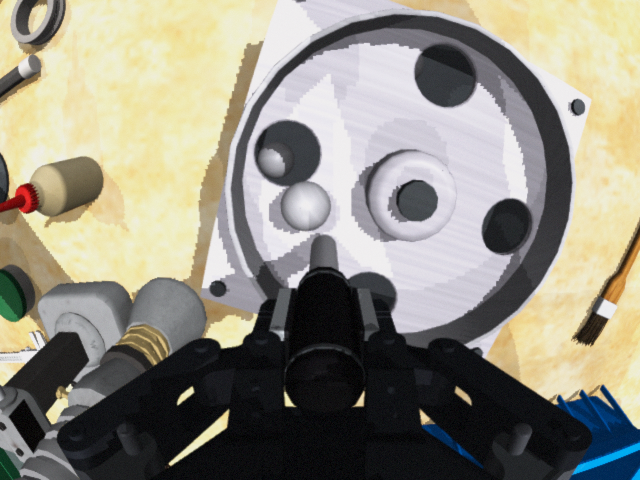

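>>> play_rows(
  steps=[0, -0.05, -0.15, 0, 0, 0, 0, 0, -0.05, -0.15, 0, 0, 0, 0, 0, -0.05, -0.15, 0, 0, 0, 0, 0, -0.05, -0.15, 0, 0, 0, 0, 0, -0.05, -0.15, 0, 0, 0, 0, 0, -0.05, -0.14, 0, 0, 0, 0, 0, 0, 0, 0, 0, 0, 0, 0, 0, 0, 0, 0, 0, 0],
)

```text
clock: 17.65
tool_pos: [0.4597, 0.1805, 0.1732]
tcp_rot: [0.707, 0.707, 0.0, -0.0]
contact_force: [-0.6, 0.3, -1.2]
opening: 0.0239
```

```bash
python3 look.py w17
```

```text
t 17.65 tcp [0.4597 0.1805 0.1732] F [-0.6  0.3 -1.2] op 0.0239
hole 0 [379. 329.]
hole 1 [515. 261.]
hole 2 [461. 116.]
hole 3 [305. 194.]
boss [433. 244.]
```

View pics/w17.png

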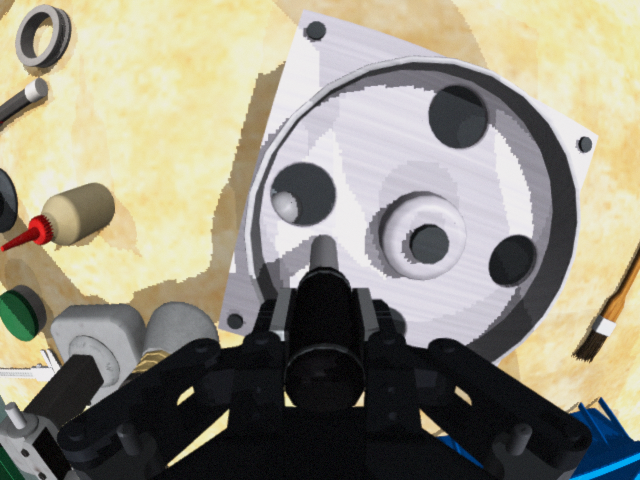

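>>> play_rows(
  steps=[0, 0, 0, -0.8, 0, 0, 0, 0, 0, 0, -0.8, 0, 0, 0, 0, 0, 0, -0.8, 0, 0, 0, 0, 0, 0, -0.7, 0, 0, 0, 0, -0.8, 0, 0, 0, 0, 0, 0, -1, 0, 0, 0, 0, 0, 0, -1, 0, 0, 0, 0, 0, 0, -1, -0.1, 0, 0, 0, 0],
)

```text
clock: 18.5
tool_pos: [0.4568, 0.0653, 0.2661]
tcp_rot: [0.707, 0.707, 0.0, 0.0]
contact_force: [0.2, -0.2, -1.8]
opening: 0.0234
```

```bash
python3 look.py w18; python3 -c "
from h import *
p,d=grab('top','t18'); crop(p,140,300,150,310,3.7,'c_t18')"
```

```text
t 18.5 tcp [0.4568 0.0653 0.2661] F [ 0.2 -0.2 -1.8] op 0.0234
hole 0 [477. 279.]
hole 1 [565. 230.]
hole 2 [535. 130.]
hole 3 [437. 179.]
boss [523. 213.]
```

View pics/c_t18.png

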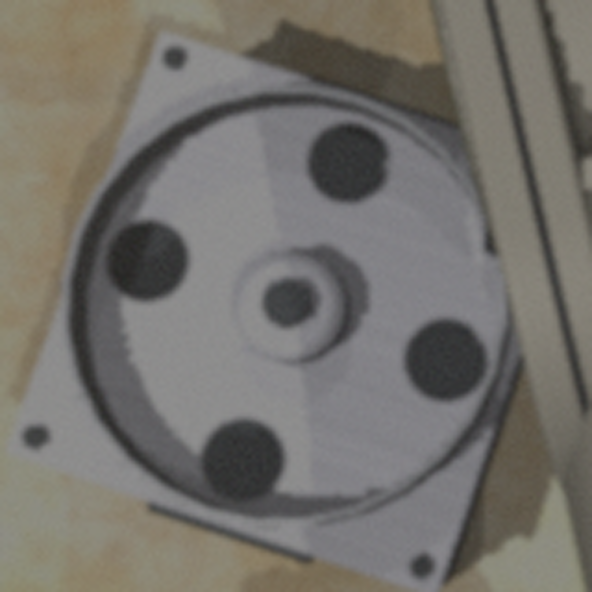

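View pics/w18.png

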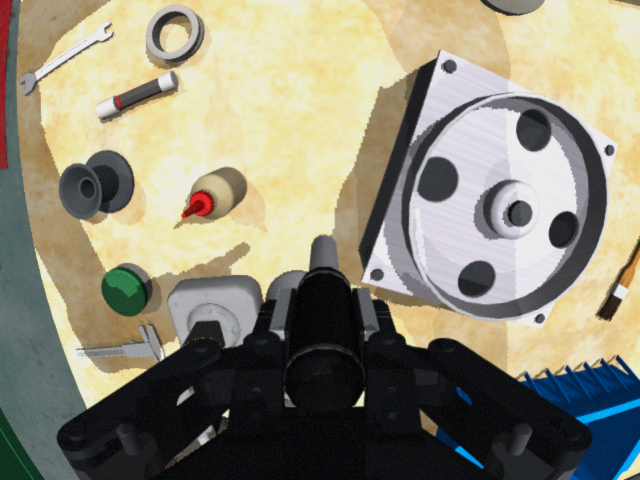

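The plate is empty in both views, with all four openings clear and no ball left inside the guard. I return the rod to the stand.

>>> play_rows(
  steps=[0, -1, -0.3, 0, 0, 0, 0, 0, -1, -0.3, 0, 0, 0, 0, 0, -1, 0, 0, 0, 0, 0, 0, -1, 0, 0, 0, 0, 0, 0, -1, 0, 0, 0, 0, 0, 0, -1, 0, 0, 0, 0, 0, 0, -1, 0, 0, 0, 0, 0, 0, -1, 0, 0, 0, 0, 0],
)

```text
clock: 19.4
tool_pos: [0.4388, -0.1744, 0.2663]
tcp_rot: [0.707, 0.707, 0.0, 0.0]
contact_force: [0.6, -0.8, -1.3]
opening: 0.0237
```

>>> play_rows(
  steps=[0, -0.7, 0, 0, 0, 0, 0, 0, -0.3, 0, 0, 0, 0, 0, 0, 0, 0, 0, 0, 0, 0, 0, 0, 0, 0, 0, 0, 0],
)

```text
clock: 19.8
tool_pos: [0.4389, -0.2023, 0.2659]
tcp_rot: [0.707, 0.707, -0.0, -0.0]
contact_force: [-0.3, 0.6, -1.0]
opening: 0.0239
```

```bash
python3 look.py w19|head -1;  python3 -c "
from h import *
p=cv2.imread('pics/w4.png')[:,:,::-1];q=cv2.imread('pics/w19.png')[:,:,::-1]
crop(np.hstack([p[140:290,270:380],q[140:290,270:380]]),0,220,0,150,3.6,'c19')"
```

```text
t 19.8 tcp [ 0.4389 -0.2023  0.2659] F [-0.3  0.6 -1. ] op 0.0239
```

View pics/c19.png

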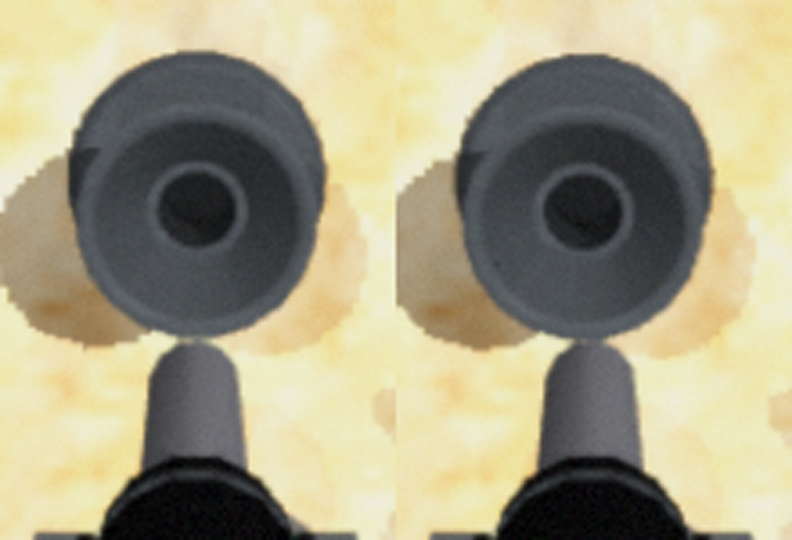

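>>> play_rows(
  steps=[0, -0.07, 0.02, 0.5, 0, 0, 0, 0, 0, 0, 1, 0, 0, 0, 0, 0, 0, 1, 0, 0, 0, 0, 0, 0, 0.8, 0, 0, 0, 0, 0, 0, 0.5, 0, 0, 0, 0, 0, 0, 0.4, 0, 0, 0, 0, 0, 0, 0.2, 0, 0, 0, 0, 0, 0, 0, 0, 0, 0],
)

```text
clock: 20.65
tool_pos: [0.4391, -0.2051, 0.1337]
tcp_rot: [0.707, 0.707, -0.0, -0.0]
contact_force: [-0.3, 0.0, -1.9]
opening: 0.0238
```

```bash
python3 look.py w20|head -1;  python3 -c "
from h import *
q=cv2.imread('pics/w20.png')[:,:,::-1]
crop(q,240,400,160,300,4,'c20')"
```

```text
t 20.65 tcp [ 0.4391 -0.2051  0.1337] F [-0.3  0.  -1.9] op 0.0238
```

View pics/c20.png

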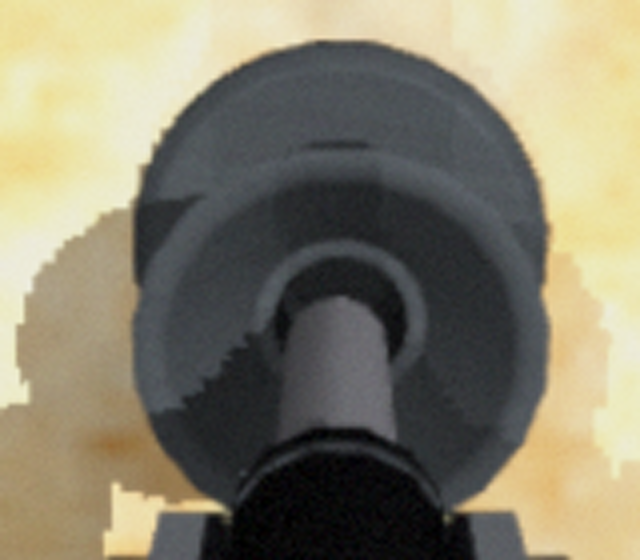

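>>> play_rows(
  steps=[0, 0, 0, 0.25, 0, 0, 0, 0, 0, 0, 0.25, 0, 0, 0, 0, 0, 0, 0.25, 0, 0, 0, 0, 0, 0, 0.25, 0, 0, 0, 0, 0, 0, 0.25, 0, 0, 0, 0, 0, 0, 0.18, 0, 0, 0, 0, 0, 0, 0, 0, 0, 0],
)

```text
clock: 21.4
tool_pos: [0.4387, -0.2055, 0.0903]
tcp_rot: [0.707, 0.707, -0.0, -0.001]
contact_force: [-1.3, 0.4, -1.1]
opening: 0.0237
```

>>> play_rows(
  steps=[0.5, 0, 0, 0, 0, 0, 0, 1, 0, 0, 0, 0, 0, 0, 1, 0, 0, 0, 0, 0, 0, 1, 0, 0, 0, 0, 0, 0, 1, 0, 0, 0, 0, 0, 0, 1, 0, 0, 0, 0, 0, 0],
)

```text
clock: 22.0
tool_pos: [0.4392, -0.2056, 0.0912]
tcp_rot: [0.707, 0.707, 0.0, 0.0]
contact_force: [0.6, -0.2, -0.6]
opening: 0.0854
```

```bash
python3 look.py w21|head -1
```

```text
t 22.0 tcp [ 0.4392 -0.2056  0.0912] F [ 0.6 -0.2 -0.6] op 0.0854
```

View pics/w21.png

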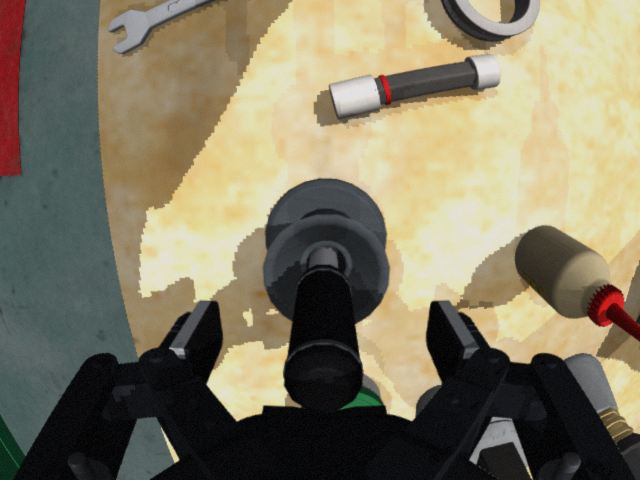

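The rod stands free in its socket, between the open fingers with its top at about (322,375). I go straight up.

>>> play_rows(
  steps=[1, 0, 0, -0.5, 0, 0, 0, 1, 0, 0, -1, 0, 0, 0, 1, 0, 0, -1, 0, 0, 0, 1, 0, 0, -1, 0, 0, 0, 1, 0, 0, -1, 0, 0, 0, 1, 0, 0, -1, 0, 0, 0, 1, 0, 0, -0.8, 0, 0, 0, 1, 0, 0, 0, 0, 0, 0],
)

```text
clock: 22.85
tool_pos: [0.4404, -0.2062, 0.2831]
tcp_rot: [0.707, 0.707, 0.002, 0.002]
contact_force: [-0.0, -0.1, 0.0]
opening: 0.0856
```

```bash
python3 look.py w22|head -1;  python3 -c "
from h import *
grab('scene','s22'); i=camera_info('wrist'); print(wproj([(.4385,-.2055,.148),(.4385,-.2055,.16)],i))
q=cv2.imread('pics/w22.png')[:,:,::-1]
crop(q,250,390,140,260,4.5,'c22')"
```

```text
t 22.85 tcp [ 0.4404 -0.2062  0.2831] F [-0.  -0.1  0. ] op 0.0856
[[324.74992819 221.3152779 ]
 [324.78629191 225.60328651]]
```

View pics/c22.png

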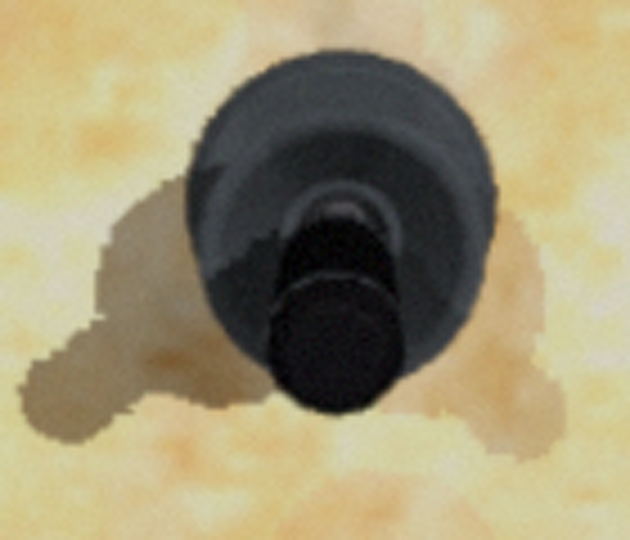

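View pics/s22.png

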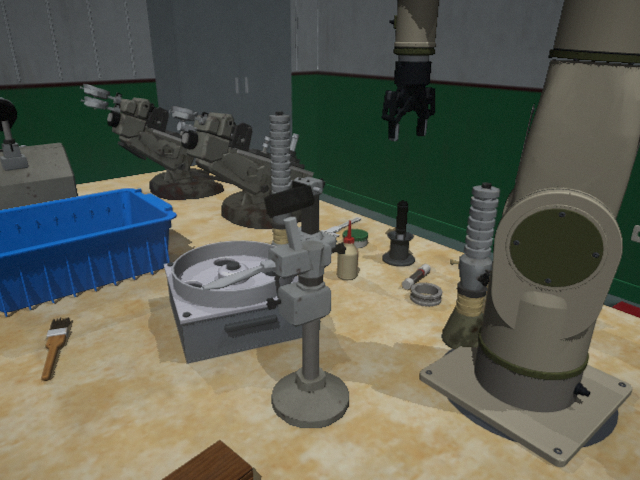

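The rod top is at about (325,216) in the wrist view, and a rod standing 148 mm high would show at (325,221). It stands upright in the socket, the plate is empty and the bystanders are unmoved.

```bash
python3 -c "
from bench import *
print(finish_job())"
```

```text
the job is handed in; nothing more can be done
None
```

I took the rod from its stand and pushed the seven balls one by one through the nearest openings with its foot. Then I stood the rod back in its socket, let go and handed the job in at about 23 s of the 72 s allowed; `finish_job()` gave no verdict.

- **Balls:** The last top and wrist views showed no ball on the plate and none outside the guard. I saw only some of the balls inside the box, so the count of seven below the plate rests on the empty plate.
- **Rod:** The last wrist view showed it free and upright, with its top within about 5 px of where a fully seated rod would show. The last force reading was about 0 N, and the gripper was open about 19 cm above the grasp height.
- **Bystanders:** The oil bottle, tin and plug gauge look unmoved in the pictures; I did not measure their positions again.
- **Disagreements:** The top and wrist cameras put the stand 2–4 mm apart in y. I used a value between them and corrected from the wrist pictures. The reported tool position also varied by 1–3 mm between readings.

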